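# Clip the tackle shelf's flap shut

### The job

Push the drop-down plywood flap of the blue shelf fully shut, and take the big wooden spring clip off its rack and clip it over the middle of the flap's top edge, so that it pinches the flap and the shelf's raised front lip together and keeps it shut. Set the clip upright and well down over the edge, let go of it, and leave the buoys, the fish scale and the cleat where they are.

Things in the scene. Friction and masses are not known exactly. Their poses are not given: they have to be found in the camera images.
- edge (a point): Middle of the blue shelf front's upper edge, 150 mm above the table, where shut flap and raised front lip meet; z up, y along the edge, x level, square to the edge, into the shelf. The lip (x 0 to 8 mm, 320 mm long) stands 50 mm above the shelf board behind it; the shut flap lies in front (x -8 to 0), top level with the lip: 16 mm thick together. Shelf fixed, 170 mm deep.
- flap_hinge (a joint): Flap angle, rad: 0 shut (upright against the lip, a hard stop), growing as its top leans out towards the robot, 0.25 to 0.6 at the start. The hinge is stiff: the flap stays where it is left; 2 to 3 N at its top edge moves it.
- flap: Plywood flap, 316 mm wide, 135 mm high, 8 mm thick. Origin: middle of its lower edge, on the hinge axis, midway in its thickness, 15 mm above the table; y along the hinge, z up the flap to its free upper edge, x square to it, into the shelf.
- clip: Big wooden spring clip like a clothes peg: two pale levers 36 mm wide (y), 10 mm thick, dark steel jaw faces, on a steel pin. Origin at the pin, midway between the levers; z up to the handles, y along the pin, x the way the levers move. Jaws end 62 mm below the pin, handles 62 above. Starts upright, jaws 40 mm down over the rack's edge. Squeezing the handles along x opens the jaws. 0.14 kg.
- clip_grip (a point): Between the handles, 42 mm above the pin; a good TCP place for pinching from above, axes as the clip's. Here the handles measure about 51 mm over their outer faces when clamped on 16 mm, 36 mm (faces parallel, firm stop) when squeezed fully, 62 mm when the jaws are shut on nothing. Squeezing takes about 13 rising to 22 N on each handle; a 60 N grip holds it firmly at the stop.
- clip_tips (a point): Midway between the jaw tips, 62 mm below the pin; axes as the clip's. Squeezed fully, the jaws gape about 36 mm at the tips, narrowing to 16 mm at the pin.
- clip_lever (a joint): Opening angle of one lever, rad (the other follows): 0 when the jaws are 16 mm apart and parallel, 0.17 fully squeezed open, -0.133 jaws shut.
- rack: Fixed stand on which the clip is parked, to the left or right in front of the shelf: an upright dark wooden board 16 mm thick (x), 110 mm wide (y), its top 130 mm above the table, on a foot 90 x 130 x 22 mm. Origin under its centre.
- buoy_a: Orange plastic net buoy, barrel-shaped, 62 mm across, 70 mm high, standing on the shelf board near one end. Leave alone.
- buoy_b: The other such buoy, near the other end. Leave alone.
- fish_scale: Brass spring fish scale, 130 mm long, 25 mm high, lying on the back half of the shelf board. Leave alone.
- cleat: Bronze boat cleat, 158 mm long, 57 mm high, standing on the table on the side where the rack is not. Leave alone.
Things that resemble listed ones, but are neither listed nor needed, are in the scene too. Leave any purple look-alike of the clip alone.

How it is judged:
By the outcome, as a careful person would: the job done as asked, in the order asked, and still so for the second after the job is handed in, with the robot touching nothing.
It also fails if it takes over 54 s, if anything falls off the work surface, if the arm or the gripper's body presses on something with over 40 N, if the wrist force passes 120 N, or if a joint passes its speed limit or range.

### The arm

A 6-joint arm with a two-finger parallel gripper is mounted at the origin on the work surface. World frame = base frame: x ahead of the robot, y to its left, z up, the work surface at z = 0. Lengths are in m, angles in rad, forces in N, time in s.
With the tool pointing down it reaches from about 0.25 to 0.725 m from the base axis. Payload 9.7 kg.
Tool frame: the origin (TCP) lies between the finger pads, 19 mm behind the fingertips; this is the grasp point; z points along the fingers, y is the line along which they close (so a half turn about z gives the same grasp; the last joint's range is limited). The gripper opens to 85 mm and grips with 20 to 120 N. Pads are 22 mm wide; open, the fingers measure 114 mm over their backs; the gripper's body (76 mm by 85 mm) begins 54 mm behind the grasp point. The pads swing forward as they close: fully open they stand 13 mm farther back than shut.
Start: joints at [-1.185, 0.087, 0.176, 1.66, 0, 1.571], TCP at [0.207, -0.51, 0.25] pointing down, gripper open.
Joint ranges: [-3.13, 3.13], [-0.85, 1.81], [-1.15, 1.24], [-2.2, 2.28], [-1.44, 1.52], [-3.14, 3.14]. Speed limits (rad/s): [2.22, 2.22, 2.57, 3.14, 3.14, 3.14].

### API

Orientations are given as a unit quaternion [w, x, y, z].
In Python, from bench import observe, grab_frame, hand_in, recognise, regions_of, place_of gives the robot as it stands. The module is installed in compiled form; this text tells all that it offers.
- The arm moves only by the tool move_arm, never from a script. Its arguments are lists of equal length, an entry for each row: "xyz": the shift along the tool's x, y, z in m, a list of three; "turn": the turn, a rotation vector about the tool's x, y, z in rad, a list of three. In form: {"xyz": [[dx, dy, dz], ...], "turn": [[rx, ry, rz], ...]}. A call has 1 to 12 rows; each row shifts and turns the commanded pose from where the row before left it, along the tool's axes as they then stand; what a row does not reach is not made up. A row lasts 1/10 s, in which the tool goes at most 50 mm and 8.59 degrees, less where a joint would pass 70% of its speed; a pose out of reach is approached as far as the arm can. A call is refused whole if a number of a shift passes 0.05 or a number of a turn 0.15, either way. A call with a gripper value outside its range is refused whole. "claw" is the opening, from 0 (shut) to 1 (fully open), set as the call begins (left out, the last holds). The fingers move at their own pace and stop on an object; "newtons" is the grip in N (left out, the last holds). Time passes only in rows, so rows that do not move let the fingers close. It gives the time, the measured TCP pose, the force, the opening and the grip force at its end, in the units of the state.
- observe(): the state, without advancing time (a new reading comes with each control period).
- grab_frame(name): name is "scene" or "top" or "wrist"; returns a dict with "image" (420x560x3 uint8, red, green, blue), "mtx" (3x3 intrinsics, pixels), "R" (3x3) and "t" (3): a world point X has camera coordinates R X + t. Camera axes: x right, y down, z forward; pixel columns grow to the right and rows downward; lengths in m; the calibration is good to about 2 mm. The wrist camera is an equidistant fisheye: a pixel r from the principal point sees the ray r / f radians off the axis. A picture is of the moment at which its call begins. There is no depth.
- hand_in(): hands the job in; it is judged then, once.
Trained networks look in a picture, given as the dict that the camera call returned (one of the last four; its "shot" number tells which), for a name from the list of things; names that differ only in an ending like _2 or _b are one class to them, and where a whole thing is asked for, a point or a joint stands for the part that bears it (a point fixed in the world has none). Each returns a list of dicts, best first, with "score" (0 to 1); they miss things now and then, are a little off and sometimes report something else, mostly with a low value. They report only what shows in the picture. A call takes as long as a camera call. They do not tell look-alikes from the thing itself.
- recognise(picture, label): "centre" ([x, y, z] in m, in world coordinates, good to about 4 mm: the middle of the surface that is visible of it).
- regions_of(picture, label): "pixels" (420x560 bool, what is visible of it).
- place_of(picture, label): "centre" ([x, y, z] in m, in world coordinates, good to about 4 mm: a listed point, or the origin of a listed thing).
The state is a dict: "time_s": time; "qpos": joint angles; "joint_velocities": joint speeds; "effort": joint torques, N m; "tool_pos": TCP position; "tcp_rot": TCP orientation; "ft_force": force on the tool from outside, world axes, zero at the start; "moment": the same for the moment, N m; "width": finger opening in m; "grip_force": force on a finger pad.
Only numpy, scipy, OpenCV 4.12 (cv2) and the standard library are available. Lean on these libraries where they do the work, as an engineer would, in place of code of your own. Each camera call takes 0.05 s, during which the arm holds its last target. There are 200 camera calls.

## Working session

There is one attempt and no reset: what is moved stays moved. The work goes in short steps, Python scripts to look and compute and a tool call to move; the robot and the scene stay as the last step left them, time stands still between calls to the robot, and variables do not carry over. Pictures are saved under pics/ and viewed, at most 10 in all, crops included, and the job is handed in when it is done.

Besides the shell and the picture viewer there is one more tool, called after "Call:" as name(argument=value, ...) on one line, values as JSON. move_arm: Moves the arm, as the interface text tells. Its arguments: {"type":"object","properties":{"xyz":{"type":"array"},"turn":{"type":"array"},"claw":{"type":"number"},"newtons":{"type":"number"}},"required":["xyz","turn"]}

```bash
mkdir -p pics; python3 - <<'E'
from bench import *
import cv2,numpy as np
o=observe();print(o['time_s'],o['tool_pos'],o['tcp_rot'],o['width'])
ims=[]
for n in ['scene','top']:
    f=grab_frame(n);cv2.imwrite(f'pics/{n}0.png',f['image'][:,:,::-1]);np.savez(f'pics/{n}0.npz',**f)
    for l in ['clip','clip_grip','clip_tips','edge','flap','rack','cleat','buoy_a','fish_scale']:
        print(n,l,[(np.round(d['centre'],3).tolist(),round(d['score'],2)) for d in place_of(f,l)[:3]])
E
```

```text
0.0 [ 0.20688622 -0.50937792  0.24925912] [-6.73218196e-04  9.81450623e-01  1.91713861e-01 -1.32305739e-04] 0.08509257469126781
scene clip [([0.401, -0.435, 0.061], 0.8), ([0.475, -0.305, 0.154], 0.57), ([0.61, -0.274, 0.058], 0.56)]
scene clip_grip [([0.477, -0.304, 0.197], 0.83), ([0.398, -0.427, 0.101], 0.78), ([0.611, -0.267, 0.102], 0.76)]
scene clip_tips [([0.478, -0.302, 0.087], 0.93), ([0.607, -0.272, 0.003], 0.71), ([0.405, -0.432, -0.004], 0.67)]
scene edge [([0.539, -0.024, 0.149], 0.7), ([0.634, 0.102, 0.098], 0.5)]
scene flap []
scene rack [([0.462, -0.28, 0.003], 0.64), ([0.474, -0.303, 0.154], 0.19)]
scene cleat [([0.401, 0.312, 0.001], 0.81)]
scene buoy_a [([0.637, 0.101, 0.099], 0.82), ([0.65, -0.12, 0.102], 0.78), ([0.476, -0.303, 0.152], 0.68)]
scene fish_scale [([0.658, -0.014, 0.105], 0.83)]
top clip [([0.609, -0.269, 0.062], 0.8), ([0.473, -0.303, 0.154], 0.68), ([0.402, -0.431, 0.059], 0.55)]
top clip_grip [([0.404, -0.434, 0.102], 0.65), ([0.478, -0.299, 0.195], 0.64), ([0.61, -0.27, 0.107], 0.61)]
top clip_tips [([0.401, -0.436, 0.0], 0.94), ([0.476, -0.307, 0.091], 0.9), ([0.604, -0.275, 0.003], 0.81)]
top edge [([0.54, -0.026, 0.154], 0.59)]
top flap [([0.534, -0.025, 0.013], 0.95)]
top rack [([0.461, -0.285, 0.003], 0.64)]
top cleat [([0.405, 0.311, -0.001], 0.69)]
top buoy_a [([0.649, -0.127, 0.102], 0.69), ([0.634, 0.1, 0.095], 0.61)]
top fish_scale [([0.651, -0.011, 0.099], 0.68)]
```

View pics/scene0.png

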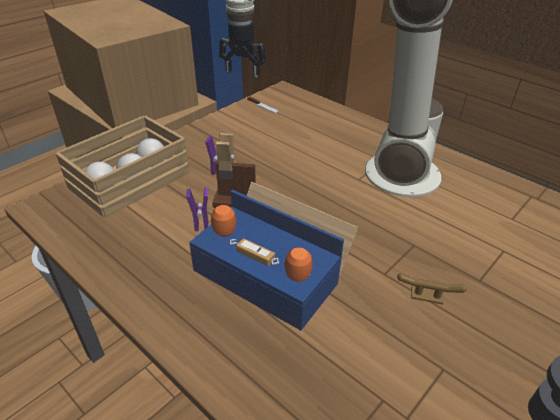

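View pics/top0.png

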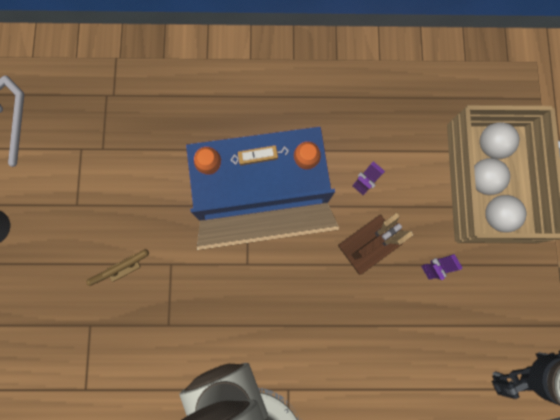

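The pale clip on the dark rack, at top (393,232) and scene (225,150), fits the description. The two purple clips, at top (368,178) and (441,267), are look-alikes. The blue shelf is at top (260,170), with its flap leaning towards the robot. I'll confirm with one crop and measure the yaws.

```bash
cat > h.py <<'E'
import numpy as np,cv2
from bench import *
def back(f,uv,z):
    uv=np.atleast_2d(uv).astype(float)
    d=np.c_[(uv-f['mtx'][:2,2])/np.diag(f['mtx'])[:2],np.ones(len(uv))]@f['R']
    c=-f['R'].T@f['t']
    return c+d*((z-c[2])/d[:,2])[:,None]
def proj(f,X):
    p=(np.atleast_2d(X)@f['R'].T+f['t'])@f['mtx'].T
    return p[:,:2]/p[:,2:]
E
python3 - <<'E'
from h import *
f=grab_frame('top');print('cam',-f['R'].T@f['t'],f['mtx'][0,0])
im=f['image'];hsv=cv2.cvtColor(im,cv2.COLOR_RGB2HSV)
m=((hsv[...,0]>105)&(hsv[...,0]<128)&(hsv[...,1]>120));m[:100]=0;m[260:]=0;m[:,:170]=0;m[:,345:]=0
def front(mm,z,lo=True):
    P=[]
    for c in range(205,322):
        r=np.where(mm[:,c])[0]
        if len(r): P.append((c,(r.max()+.5) if lo else r.min()-.5))
    X=back(f,P,z)
    v=cv2.fitLine(X[:,:2].astype(np.float32),cv2.DIST_HUBER,0,.01,.01).ravel()
    return v,X[[0,-1]]
for lo,z in((True,.15),(False,.15),(False,.1)): print('shelf',lo,z,front(m,z,lo))
for d in regions_of(f,'flap')[:1]:
    print('flapmask',d['score'],d['pixels'].sum());
    for z in(.13,.14): print('flap free',z,front(d['pixels'],z))
for d in regions_of(f,'rack')[:2]:
    c=cv2.findContours(d['pixels'].astype(np.uint8),0,2)[0];c=max(c,key=len)[:,0]
    r=cv2.boxPoints(cv2.minAreaRect(back(f,c,.022)[:,:2].astype(np.float32)));print('rack',d['score'],r.round(3).tolist())
for d in regions_of(f,'clip')[:3]:
    c=cv2.findContours(d['pixels'].astype(np.uint8),0,2)[0];c=max(c,key=len)[:,0]
    r=cv2.boxPoints(cv2.minAreaRect(back(f,c,.2)[:,:2].astype(np.float32)));print('clip',d['score'],d['pixels'].sum(),r.round(3).tolist())
a=cv2.resize(im[195:285,330:470],None,fx=5,fy=5,interpolation=2)
s=grab_frame('scene');b=cv2.resize(s['image'][110:260,180:370],(570,450),interpolation=2)
a=cv2.resize(a,(700,450))
cv2.imwrite('pics/c1.png',cv2.resize(np.hstack([a[:,150:450],b[:,:500]]),(800,450))[:,:,::-1])
E
```

```text
cam [ 0.34846217 -0.03933965  1.23988847] 504.32846876321526
shelf True 0.15 (array([ 0.14441003, -0.9895179 ,  0.5216092 , -0.02353287], dtype=float32), array([[ 0.50456529,  0.10270054,  0.15      ],
       [ 0.54118988, -0.15055825,  0.15      ]]))
shelf False 0.15 (array([ 0.14229505, -0.9898243 ,  0.69577485, -0.04366104], dtype=float32), array([[ 0.6741049 ,  0.10783181,  0.15      ],
       [ 0.6852695 , -0.15261558,  0.15      ]]))
shelf False 0.1 (array([ 0.14229505, -0.9898243 ,  0.7117083 , -0.04385928], dtype=float32), array([[ 0.68904417,  0.11458349,  0.1       ],
       [ 0.70072096, -0.15781225,  0.1       ]]))
rack 0.63 [[0.382999986410141, -0.25099998712539673], [0.46000000834465027, -0.36000001430511475], [0.5339999794960022, -0.3070000112056732], [0.4569999873638153, -0.19900000095367432]]
clip 0.86 591 [[0.42800000309944153, -0.28299999237060547], [0.46299999952316284, -0.335999995470047], [0.5099999904632568, -0.3050000071525574], [0.4740000069141388, -0.25200000405311584]]
clip 0.59 485 [[0.5440000295639038, -0.2370000034570694], [0.597000002861023, -0.28200000524520874], [0.621999979019165, -0.2529999911785126], [0.5690000057220459, -0.20800000429153442]]
clip 0.57 624 [[0.3610000014305115, -0.367000013589859], [0.3959999978542328, -0.43299999833106995], [0.4350000023841858, -0.41200000047683716], [0.39899998903274536, -0.34599998593330383]]
```

View pics/c1.png

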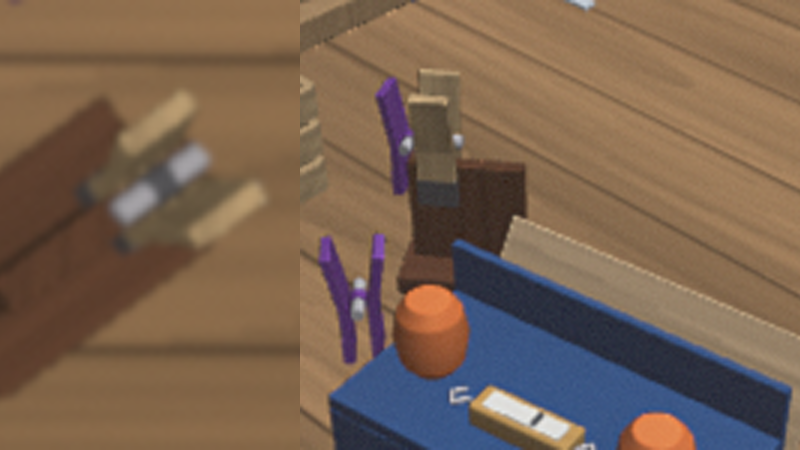

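The crop shows the pale clip with dark jaws over the rack's dark board, and a purple one behind it that I'll leave alone. Next I'll plan the flap push.

```bash
cat >> h.py <<'E'
from scipy.spatial.transform import Rotation as Ro
def rot(): q=np.array(observe()['tcp_rot']);return Ro.from_quat(q[[1,2,3,0]])
def down(phi): # tool z down, tool x at yaw phi (deg)
    return Ro.from_euler('z',phi,degrees=True)*Ro.from_euler('x',180,degrees=True)
def need(phi,pts):
    """turn vector to reach tool yaw phi, then chained shifts in the tool axes as turned"""
    r=rot();p=np.array(observe()['tool_pos']);g=down(phi)
    print('now',p.round(4),'turn',(r.inv()*g).as_rotvec().round(4))
    for x in pts:
        print('to',np.round(x,4),'shift',g.inv().apply(np.array(x)-p).round(4));p=np.array(x)
YS=8.25;XS=np.array([np.cos(np.radians(YS)),np.sin(np.radians(YS)),0]);YY=np.array([-XS[1],XS[0],0])
E=np.array([.540,-.025,.15])
E
python3 - <<'E'
from h import *
f=dict(np.load('pics/top0.npz'))
# candidate flap free-edge at angle th projected into the picture
for th in(.25,.35,.45,.5,.55,.6):
    P=[E-XS*.004+YY*s+np.array([0,0,-.135])+.135*(np.cos(th)*np.array([0,0,1])-np.sin(th)*XS)-.004*XS for s in(-.158,0,.158)]
    print(th,P[1].round(3),proj(f,P).round(0).tolist())
need(98.25,[E-XS*.14+[0,0,.10],E-XS*.14+[0,0,-.005],E-XS*.0225+[0,0,-.005]])
E
```

```text
0.25 [ 0.499 -0.031  0.146] [[338.0, 211.0], [266.0, 221.0], [194.0, 231.0]]
0.35 [ 0.486 -0.033  0.142] [[338.0, 217.0], [267.0, 227.0], [195.0, 237.0]]
0.45 [ 0.474 -0.035  0.137] [[339.0, 223.0], [268.0, 232.0], [196.0, 243.0]]
0.5 [ 0.468 -0.035  0.133] [[339.0, 225.0], [268.0, 235.0], [197.0, 245.0]]
0.55 [ 0.462 -0.036  0.13 ] [[339.0, 228.0], [269.0, 238.0], [197.0, 248.0]]
0.6 [ 0.457 -0.037  0.126] [[340.0, 231.0], [269.0, 241.0], [198.0, 251.0]]
now [ 0.207  -0.5096  0.25  ] turn [-0.     0.    -1.329]
to [ 0.4014 -0.0451  0.25  ] shift [ 0.4318  0.2591 -0.    ]
to [ 0.4014 -0.0451  0.145 ] shift [ 0.    -0.     0.105]
to [ 0.5177 -0.0282  0.145 ] shift [-0.      0.1175  0.    ]
```

Call:
move_arm(xyz=[[0,0,0],[0,0,0],[0,0,0],[0,0,0],[0,0,0],[0,0,0],[0,0,0],[0,0,0],[0,0,0]], turn=[[0,0,-0.148],[0,0,-0.148],[0,0,-0.148],[0,0,-0.148],[0,0,-0.148],[0,0,-0.148],[0,0,-0.148],[0,0,-0.148],[0,0,-0.145]], claw=0, newtons=60)

```text
time_s: 2.15
tool_pos: [0.207, -0.5096, 0.25]
tcp_rot: [0.0, 0.652, 0.758, 0.0]
ft_force: [0.0, -0.0, -0.7]
width: -0.0
grip_force: 0.0
```

Call:
move_arm(xyz=[[0.036,0.0216,0],[0.036,0.0216,0],[0.036,0.0216,0],[0.036,0.0216,0],[0.036,0.0216,0],[0.036,0.0216,0],[0.036,0.0216,0],[0.036,0.0216,0],[0.036,0.0216,0],[0.036,0.0216,0],[0.036,0.0216,0],[0.036,0.0216,0]], turn=[[0,0,0],[0,0,0],[0,0,0],[0,0,0],[0,0,0],[0,0,0],[0,0,0],[0,0,0],[0,0,0],[0,0,0],[0,0,0],[0,0,0]])

```text
time_s: 3.35
tool_pos: [0.4018, -0.0431, 0.2503]
tcp_rot: [0.0, 0.654, 0.756, 0.0]
ft_force: [0.9, -0.6, 0.5]
width: -0.0002
grip_force: 0.0
```

Call:
move_arm(xyz=[[0,0,0.03],[0,0,0.04],[0,0,0.035],[0,0,0.02],[0,0,0],[0,0,0]], turn=[[0,0,0],[0,0,0],[0,0,0],[0,0,0],[0,0,0],[0,0,0]])

```text
time_s: 3.95
tool_pos: [0.4016, -0.0449, 0.1257]
tcp_rot: [0.0, 0.654, 0.756, 0.0]
ft_force: [0.2, -0.4, 0.5]
width: -0.0003
grip_force: 0.0
```

Push along tool +y, about 100 mm, then slowly under force watch.

Call:
move_arm(xyz=[[0,0.015,0],[0,0.015,0],[0,0.01,0],[0,0.01,0],[0,0.01,0],[0,0.01,0],[0,0.01,0],[0,0.01,0],[0,0.01,0],[0,0.005,0],[0,0,0]], turn=[[0,0,0],[0,0,0],[0,0,0],[0,0,0],[0,0,0],[0,0,0],[0,0,0],[0,0,0],[0,0,0],[0,0,0],[0,0,0]])

```text
time_s: 5.05
tool_pos: [0.5091, -0.0294, 0.1296]
tcp_rot: [0.003, 0.654, 0.756, 0.003]
ft_force: [-0.6, 1.6, 27.0]
width: -0.0002
grip_force: 14.0
```

Call:
move_arm(xyz=[[0,0.003,0],[0,0.003,0],[0,0,0]], turn=[[0,0,0],[0,0,0],[0,0,0]])

```text
time_s: 5.35
tool_pos: [0.5149, -0.0285, 0.13]
tcp_rot: [0.004, 0.654, 0.756, 0.003]
ft_force: [-1.3, 2.9, 27.8]
width: -0.0004
grip_force: 14.8
```

```bash
python3 - <<'E'
from h import *
s=grab_frame('scene');w=grab_frame('wrist')
b=cv2.resize(s['image'][120:300,170:370],(440,396),interpolation=2)
a=cv2.resize(w['image'],(360,270));a=np.vstack([a,np.zeros((126,360,3),np.uint8)])
cv2.imwrite('pics/p2.png',np.hstack([b,a])[:,:,::-1])
E
```

```text
(no output)
```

View pics/p2.png

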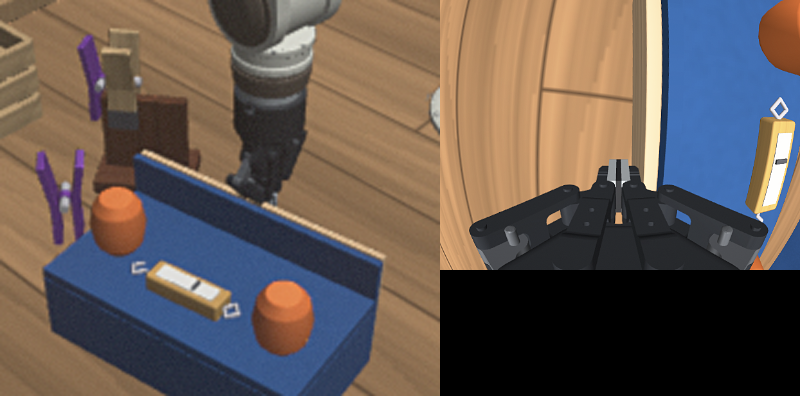

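The flap is shut or nearly so: in the left view its top edge runs along the lip from (140,155) to (380,258). The finger linkage is resting on the flap's top edge, so I'll lift to relieve that, back off, and push again with only the fingertips.

Call:
move_arm(xyz=[[0,0,-0.006],[0,0,-0.006],[0,-0.005,-0.005],[0,-0.015,-0.005],[0,0,0],[0,0,0]], turn=[[0,0,0],[0,0,0],[0,0,0],[0,0,0],[0,0,0],[0,0,0]])

```text
time_s: 6.05
tool_pos: [0.4916, -0.0318, 0.1469]
tcp_rot: [0.0, 0.654, 0.756, 0.0]
ft_force: [0.1, -0.2, -0.0]
width: -0.0001
grip_force: 0.0
```

Call:
move_arm(xyz=[[0,0.005,0],[0,0.005,0],[0,0.005,0],[0,0.003,0],[0,0,0]], turn=[[0,0,0],[0,0,0],[0,0,0],[0,0,0],[0,0,0]])

```text
time_s: 6.55
tool_pos: [0.5098, -0.0291, 0.1467]
tcp_rot: [-0.0, 0.654, 0.756, -0.0]
ft_force: [-0.6, -0.1, -0.8]
width: -0.0001
grip_force: 0.0
```

Call:
move_arm(xyz=[[0,0.003,0],[0,0.003,0],[0,0.002,0],[0,0,0]], turn=[[0,0,0],[0,0,0],[0,0,0],[0,0,0]])

```text
time_s: 6.95
tool_pos: [0.5174, -0.028, 0.147]
tcp_rot: [-0.0, 0.654, 0.756, 0.0]
ft_force: [-0.4, 0.1, -0.4]
width: 0.0002
grip_force: 0.0
```

Call:
move_arm(xyz=[[0,0.002,0],[0,0.001,0],[0,0,0]], turn=[[0,0,0],[0,0,0],[0,0,0]])

```text
time_s: 7.25
tool_pos: [0.5184, -0.0279, 0.147]
tcp_rot: [-0.001, 0.655, 0.756, -0.002]
ft_force: [-13.0, -2.5, 5.9]
width: 0.0004
grip_force: 6.4
```

Contact is hard at 13 N and in the expected place, so the flap is shut. Now back off and go above the clip.

Call:
move_arm(xyz=[[0,-0.02,0],[0,-0.03,-0.02],[0,0,-0.05],[0,0,-0.05],[0,0,-0.01],[0,0,0]], turn=[[0,0,0],[0,0,0],[0,0,-0.117],[0,0,-0.117],[0,0,-0.117],[0,0,-0.119]], claw=1)

```text
time_s: 7.85
tool_pos: [0.4717, -0.0349, 0.2799]
tcp_rot: [0.002, 0.458, 0.889, 0.001]
ft_force: [-0.1, -0.5, 0.0]
width: 0.0851
grip_force: 0.0
```

```bash
python3 - <<'E'
from h import *
for n in['scene','top']:
    f=grab_frame(n)
    for l in['clip','clip_grip','clip_tips','edge','flap_hinge']:
        print(n,l,[(np.round(d['centre'],4).tolist(),round(d['score'],2)) for d in place_of(f,l)[:4]])
need(125.2,[[.4765,-.303,.28]])
E
```

```text
scene clip [([0.6088, -0.2736, 0.056], 0.79), ([0.3997, -0.4347, 0.0612], 0.77), ([0.4769, -0.3023, 0.1569], 0.61)]
scene clip_grip [([0.4736, -0.3038, 0.1969], 0.97), ([0.4006, -0.4327, 0.1053], 0.79)]
scene clip_tips [([0.4785, -0.3018, 0.0849], 0.89), ([0.4026, -0.4292, -0.0029], 0.73), ([0.6067, -0.2727, 0.0038], 0.61), ([0.6582, -0.0089, 0.1027], 0.23)]
scene edge []Traceback (most recent call last):
  File "<stdin>", line 5, in <module>
ValueError: it knows: buoy, cleat, clip, clip_grip, clip_tips, edge, fish_scale, flap, rack
```

Call:
move_arm(xyz=[[-0.0317,-0.0215,0],[-0.0317,-0.0215,0],[-0.0317,-0.0215,0],[-0.0317,-0.0215,0],[-0.0317,-0.0215,0],[-0.0317,-0.0215,0],[-0.0316,-0.0216,0],[0,0,0],[0,0,0]], turn=[[0,0,0],[0,0,0],[0,0,0],[0,0,0],[0,0,0],[0,0,0],[0,0,0],[0,0,0],[0,0,0]])

```text
time_s: 9.0
tool_pos: [0.4751, -0.3034, 0.276]
tcp_rot: [-0.001, 0.462, 0.887, 0.0]
ft_force: [-0.9, 0.7, 0.3]
width: 0.0856
grip_force: 0.0
```

```bash
python3 - <<'E'
from h import *
f=grab_frame('wrist');cv2.imwrite('pics/w3.png',f['image'][:,:,::-1])
for l in['clip','clip_grip','clip_tips','rack']:
    print(l,[(np.round(d['centre'],4).tolist(),round(d['score'],2)) for d in place_of(f,l)[:3]])
t=grab_frame('top')
for l in['clip','clip_grip','clip_tips','edge']:
    print('top',l,[(np.round(d['centre'],4).tolist(),round(d['score'],2)) for d in place_of(t,l)[:3]])
# predicted pin ends / handle tops in the fisheye
def fish(X):
    c=f['R']@X+f['t'];r=np.hypot(*c[:2]);th=np.arctan2(r,c[2])
    return f['mtx'][:2,2]+f['mtx'][0,0]*th*c[:2]/r
g=Ro.from_euler('z',35.2,degrees=True)
print('handle tops corners',[fish(np.array([.4765,-.303,.214])+g.apply([sx*.026,sy*.018,0])).round().tolist() for sx in(-1,1) for sy in(-1,1)])
need(125.2,[[.4765,-.303,.195]])
E
```

```text
clip [([0.3978, -0.4371, 0.0628], 0.86), ([0.4737, -0.3041, 0.1531], 0.82), ([0.6107, -0.267, 0.0568], 0.67)]
clip_grip [([0.4806, -0.3036, 0.1962], 0.78), ([0.6087, -0.2695, 0.107], 0.61), ([0.3994, -0.4359, 0.1045], 0.58)]
clip_tips [([0.3973, -0.4345, -0.0006], 0.65), ([0.4792, -0.3039, 0.1977], 0.63), ([0.6103, -0.269, 0.0045], 0.62)]
rack [([0.4567, -0.2839, 0.0034], 0.67), ([0.6502, -0.1208, 0.1015], 0.35)]
top clip [([0.4724, -0.3042, 0.1548], 0.83), ([0.6065, -0.2686, 0.0604], 0.58)]
top clip_grip [([0.4758, -0.3011, 0.1916], 0.7), ([0.6089, -0.2722, 0.1046], 0.7)]
top clip_tips [([0.6035, -0.2734, 0.0016], 0.9), ([0.4763, -0.3076, 0.0913], 0.71)]
top edge [([0.5394, -0.0245, 0.152], 0.71)]
handle tops corners [[238.0, 261.0], [236.0, 205.0], [321.0, 261.0], [323.0, 205.0]]
now [ 0.4755 -0.3025  0.2772] turn [0.0001 0.0003 0.0001]
to [ 0.4765 -0.303   0.195 ] shift [-0.001   0.0005  0.0822]
```

View pics/w3.png

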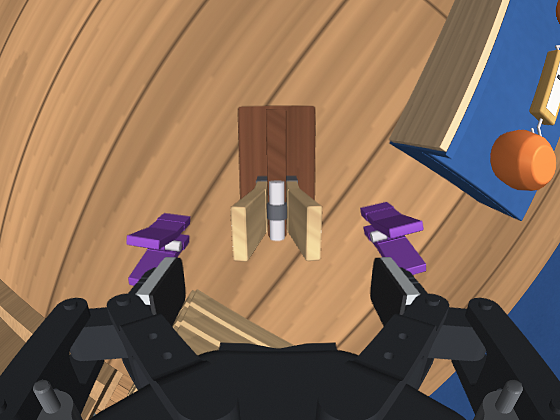

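The wrist view shows the pale clip with its handles at columns 232–320 and rows 205–260, square to the fingers and about 2 mm left of the prediction. Descend and squeeze.

Call:
move_arm(xyz=[[-0.001,-0.0013,0.02],[0,0,0.02],[0,0,0.02],[0,0,0.012],[0,0,0.01],[0,0,0],[0,0,0]], turn=[[0,0,0],[0,0,0],[0,0,0],[0,0,0],[0,0,0],[0,0,0],[0,0,0]])

```text
time_s: 10.2
tool_pos: [0.4751, -0.3045, 0.1956]
tcp_rot: [0.0, 0.46, 0.888, -0.0]
ft_force: [-0.4, -0.9, 0.7]
width: 0.0852
grip_force: 0.0
```

Call:
move_arm(xyz=[[0,0,0],[0,0,0],[0,0,0],[0,0,0],[0,0,0],[0,0,0],[0,0,0],[0,0,0]], turn=[[0,0,0],[0,0,0],[0,0,0],[0,0,0],[0,0,0],[0,0,0],[0,0,0],[0,0,0]], claw=0, newtons=60)

```text
time_s: 11.0
tool_pos: [0.475, -0.3044, 0.1949]
tcp_rot: [-0.0, 0.46, 0.888, -0.0]
ft_force: [-0.4, 0.5, -1.0]
width: 0.0337
grip_force: 65.1
```

Call:
move_arm(xyz=[[0,0,-0.005],[0,0,-0.015],[0,0,-0.02],[0,0,-0.02],[0,0,-0.02],[0,0,-0.015],[0,0,0],[0,0,0],[0,0,0],[0,0,0],[0,0,0]], turn=[[0,0,0],[0,0,0],[0,0,0],[0,0,0],[0,0,0],[0,0,0],[0,0,0.12],[0,0,0.12],[0,0,0.12],[0,0,0.11],[0,0,0]])

```text
time_s: 12.1
tool_pos: [0.475, -0.3044, 0.2903]
tcp_rot: [0.0, 0.655, 0.756, 0.0]
ft_force: [-0.1, -1.1, -1.2]
width: 0.0335
grip_force: 65.1
```

Call:
move_arm(xyz=[[0.015,0.0054,0],[0.026,0.01,0],[0.028,0.011,0],[0.028,0.011,0],[0.028,0.011,0],[0.028,0.011,0],[0.028,0.011,0],[0.028,0.011,0],[0.028,0.011,0],[0.02,0.008,0],[0.01,0.004,0],[0,0,0]], turn=[[0,0,0],[0,0,0],[0,0,0],[0,0,0],[0,0,0],[0,0,0],[0,0,0],[0,0,0],[0,0,0],[0,0,0],[0,0,0],[0,0,0]])

```text
time_s: 13.3
tool_pos: [0.54, -0.0238, 0.29]
tcp_rot: [-0.0, 0.653, 0.757, 0.0]
ft_force: [-0.3, -0.1, -1.4]
width: 0.0334
grip_force: 65.1
```

```bash
python3 - <<'E'
from h import *
o=observe();print(o['width'],o['grip_force'])
f=grab_frame('wrist');s=grab_frame('scene');t=grab_frame('top')
for n,p in(('w',f),('s',s),('t',t)):
  for l in['clip','clip_tips','clip_grip','edge']:
    print(n,l,[(np.round(d['centre'],4).tolist(),round(d['score'],2)) for d in place_of(p,l)[:4] if d['centre'][2]>.12])
need(98.25,[[.540,-.025,.285],[.540,-.025,.213]])
b=cv2.resize(s['image'][60:300,160:380],(400,436),interpolation=2)
a=cv2.resize(f['image'],(400,300));a=np.vstack([a,np.zeros((136,400,3),np.uint8)])
cv2.imwrite('pics/p4.png',np.hstack([b,a])[:,:,::-1])
E
```

```text
0.0333542200887291 65.06347417831421
w clip [([0.5388, -0.0259, 0.239], 0.55)]
w clip_tips []
w clip_grip [([0.5434, -0.0229, 0.2838], 0.57)]
w edge [([0.5426, -0.0261, 0.1512], 0.75)]
s clip [([0.5387, -0.0259, 0.2417], 0.84)]
s clip_tips [([0.5426, -0.0221, 0.1745], 0.94)]
s clip_grip [([0.5408, -0.0247, 0.2833], 0.7)]
s edge [([0.5408, -0.0228, 0.1482], 0.68)]
t clip []
t clip_tips []
t clip_grip []
t edge []
now [ 0.54   -0.0252  0.29  ] turn [ 0.0001 -0.      0.0001]
to [ 0.54  -0.025  0.285] shift [0.0002 0.     0.005 ]
to [ 0.54  -0.025  0.213] shift [ 0.    -0.     0.072]
```

View pics/p4.png

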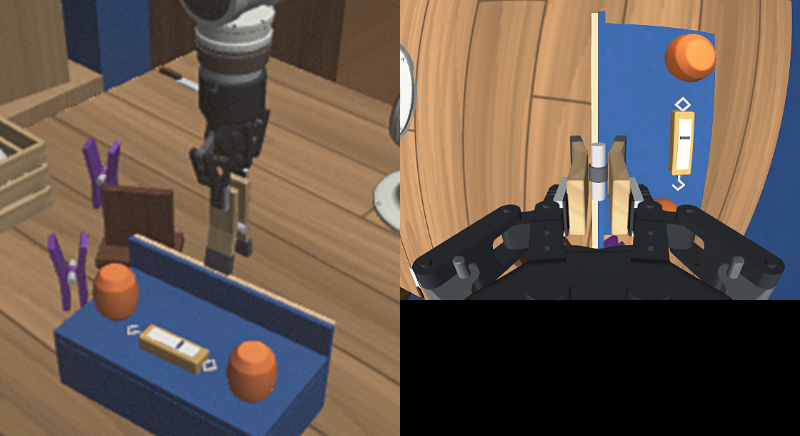

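The clip hangs upright above the edge. In the wrist half of the picture, the pin at about (598,170) lies over the flap/lip line, with a jaw on each side. It sits about 6 mm low in the grip, so I'll descend 60 mm and measure.

Call:
move_arm(xyz=[[0,0,0.01],[0,0,0.01],[0,0,0.01],[0,0,0.008],[0,0,0.008],[0,0,0.007],[0,0,0.007],[0,0,0],[0,0,0]], turn=[[0,0,0],[0,0,0],[0,0,0],[0,0,0],[0,0,0],[0,0,0],[0,0,0],[0,0,0],[0,0,0]])

```text
time_s: 14.95
tool_pos: [0.54, -0.0252, 0.2301]
tcp_rot: [0.0, 0.654, 0.756, 0.0]
ft_force: [0.5, 0.3, -1.6]
width: 0.0333
grip_force: 65.1
```

```bash
python3 - <<'E'
from h import *
f=grab_frame('wrist');s=grab_frame('scene')
for n,p in(('w',f),('s',s)):
  for l in['clip','clip_tips','clip_grip','edge']:
    print(n,l,[(np.round(d['centre'],4).tolist(),round(d['score'],2)) for d in place_of(p,l)[:4] if abs(d['centre'][1])<.08])
b=cv2.resize(s['image'][130:250,200:320],(440,440),interpolation=2)
a=cv2.resize(f['image'][120:350,180:400],(360,376),interpolation=2);a=np.vstack([a,np.zeros((64,360,3),np.uint8)])
cv2.imwrite('pics/p5.png',np.hstack([b,a])[:,:,::-1])
E
```

```text
w clip [([0.5373, -0.0236, 0.1779], 0.66)]
w clip_tips [([0.5422, -0.0252, 0.2231], 0.45)]
w clip_grip [([0.541, -0.0247, 0.2212], 0.82)]
w edge [([0.5385, -0.025, 0.1483], 0.61)]
s clip [([0.5413, -0.0251, 0.1842], 0.68)]
s clip_tips [([0.5426, -0.0266, 0.1144], 0.74)]
s clip_grip [([0.545, -0.0213, 0.2266], 0.77)]
s edge [([0.5424, -0.0279, 0.1499], 0.92)]
```

View pics/p5.png

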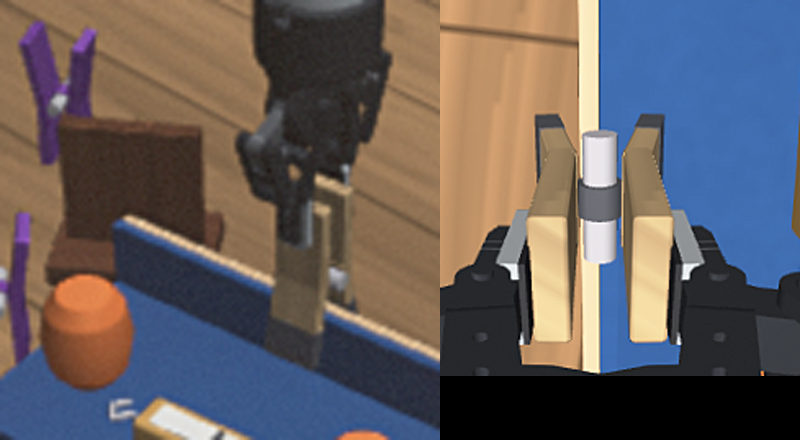

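The jaws straddle the lip and flap, with the rear jaw behind the lip at (295,340) left and the pin over the edge right. The tips are at about 118 mm, so 8 mm more and release.

Call:
move_arm(xyz=[[0,0,0.003],[0,0,0.003],[0,0,0.002],[0,0,0],[0,0,0]], turn=[[0,0,0],[0,0,0],[0,0,0],[0,0,0],[0,0,0]])

```text
time_s: 15.95
tool_pos: [0.5399, -0.0252, 0.2219]
tcp_rot: [-0.0, 0.654, 0.756, -0.0]
ft_force: [0.5, 1.3, -1.5]
width: 0.0338
grip_force: 65.1
```

Call:
move_arm(xyz=[[0,0,0],[0,0,0],[0,0,0],[0,0,0],[0,0,0],[0,0,0],[0,0,0],[0,0,0]], turn=[[0,0,0],[0,0,0],[0,0,0],[0,0,0],[0,0,0],[0,0,0],[0,0,0],[0,0,0]], claw=1)

```text
time_s: 16.75
tool_pos: [0.54, -0.0252, 0.222]
tcp_rot: [0.0, 0.654, 0.756, 0.0]
ft_force: [-0.1, -0.6, -0.3]
width: 0.0855
grip_force: 0.0
```

Call:
move_arm(xyz=[[0,0,-0.01],[0,0,-0.02],[0,0,-0.03],[0,0,-0.03],[0,0,-0.03],[0,-0.03,-0.02],[0,-0.04,0],[0,-0.04,0],[0,-0.04,0],[0,0,0]], turn=[[0,0,0],[0,0,0],[0,0,0],[0,0,0],[0,0,0],[0,0,0],[0,0,0],[0,0,0],[0,0,0],[0,0,0]])

```text
time_s: 17.75
tool_pos: [0.3879, -0.047, 0.3646]
tcp_rot: [0.002, 0.655, 0.756, 0.001]
ft_force: [0.1, -0.4, 0.5]
width: 0.0856
grip_force: 0.0
```

```bash
python3 - <<'E'
from h import *
f=grab_frame('wrist');s=grab_frame('scene');t=grab_frame('top')
for n,p in(('w',f),('s',s),('t',t)):
  for l in['clip','clip_tips','clip_grip','edge']:
    print(n,l,[(np.round(d['centre'],4).tolist(),round(d['score'],2)) for d in place_of(p,l)[:4] if abs(d['centre'][1])<.08])
b=cv2.resize(s['image'][130:280,190:360],(440,388),interpolation=2)
a=cv2.resize(f['image'],(360,270));a=np.vstack([a,np.zeros((118,360,3),np.uint8)])
cv2.imwrite('pics/p6.png',np.hstack([b,a])[:,:,::-1])
E
```

```text
w clip [([0.5365, -0.0258, 0.1805], 0.91)]
w clip_tips [([0.5415, -0.0273, 0.1157], 0.75)]
w clip_grip [([0.543, -0.0209, 0.2247], 0.87)]
w edge []
s clip [([0.5419, -0.0242, 0.179], 0.72)]
s clip_tips [([0.5431, -0.0218, 0.1186], 0.62)]
s clip_grip [([0.5445, -0.026, 0.2221], 0.71)]
s edge [([0.5409, -0.0231, 0.1492], 0.76)]
t clip [([0.5407, -0.0249, 0.1767], 0.72)]
t clip_tips []
t clip_grip [([0.5438, -0.0226, 0.2191], 0.43)]
t edge [([0.5392, -0.023, 0.1525], 0.66)]
```

View pics/p6.png

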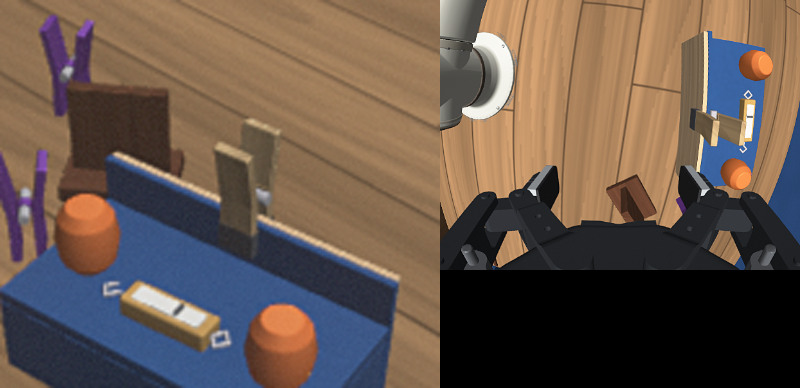

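The clip stands upright on the middle of the edge, at (245,200) left, pinching flap and lip, and nothing else has moved. It's only about 33 mm down, because the pads drag it up as they open. There's time to regrip and set it about 5 mm deeper.

Call:
move_arm(xyz=[[0,0.03,0],[0,0.04,0],[0,0.04,0],[0,0.03,0],[0,0.01,0],[0,0,0.02],[0,0,0.03],[0,0,0.03],[0,0,0.03],[0,0,0.02],[0,0,0.01],[0,0,0]], turn=[[0,0,0],[0,0,0],[0,0,0],[0,0,0],[0,0,0],[0,0,0],[0,0,0],[0,0,0],[0,0,0],[0,0,0],[0,0,0],[0,0,0]])

```text
time_s: 19.7
tool_pos: [0.5392, -0.0253, 0.2213]
tcp_rot: [-0.001, 0.654, 0.756, -0.0]
ft_force: [0.0, -0.2, 0.4]
width: 0.0854
grip_force: 0.0
```

Call:
move_arm(xyz=[[0,0,0],[0,0,0],[0,0,0],[0,0,0],[0,0,0],[0,0,0],[0,0,0],[0,0,0]], turn=[[0,0,0],[0,0,0],[0,0,0],[0,0,0],[0,0,0],[0,0,0],[0,0,0],[0,0,0]], claw=0, newtons=60)

```text
time_s: 20.5
tool_pos: [0.54, -0.0252, 0.2219]
tcp_rot: [-0.0, 0.654, 0.756, -0.0]
ft_force: [0.1, -1.0, -1.1]
width: 0.0333
grip_force: 64.8
```

Call:
move_arm(xyz=[[0,0,0.002],[0,0,0.002],[0,0,0.001],[0,0,0],[0,0,0]], turn=[[0,0,0],[0,0,0],[0,0,0],[0,0,0],[0,0,0]])

```text
time_s: 21.0
tool_pos: [0.54, -0.0252, 0.217]
tcp_rot: [-0.0, 0.654, 0.756, -0.0]
ft_force: [-0.2, 0.2, -0.9]
width: 0.0328
grip_force: 64.8
```

No contact force. Release and retreat.

Call:
move_arm(xyz=[[0,0,0],[0,0,0],[0,0,0],[0,0,0],[0,0,0],[0,0,0],[0,0,0],[0,0,0]], turn=[[0,0,0],[0,0,0],[0,0,0],[0,0,0],[0,0,0],[0,0,0],[0,0,0],[0,0,0]], claw=1)

```text
time_s: 21.8
tool_pos: [0.54, -0.0252, 0.217]
tcp_rot: [0.0, 0.654, 0.756, 0.0]
ft_force: [0.1, 0.1, -0.1]
width: 0.0852
grip_force: 0.0
```

Call:
move_arm(xyz=[[0,0,-0.01],[0,0,-0.02],[0,0,-0.03],[0,0,-0.03],[0,0,-0.03],[0,-0.03,-0.02],[0,-0.04,0],[0,-0.04,0],[0,-0.04,0],[0,0,0],[0,0,0]], turn=[[0,0,0],[0,0,0],[0,0,0],[0,0,0],[0,0,0],[0,0,0],[0,0,0],[0,0,0],[0,0,0],[0,0,0],[0,0,0]])

```text
time_s: 22.9
tool_pos: [0.3911, -0.0468, 0.3583]
tcp_rot: [0.001, 0.655, 0.756, 0.001]
ft_force: [0.4, -0.0, 0.4]
width: 0.0857
grip_force: 0.0
```

```bash
python3 - <<'E'
from h import *
f=grab_frame('wrist');s=grab_frame('scene');t=grab_frame('top')
for n,p in(('w',f),('s',s),('t',t)):
  for l in['clip','clip_tips','clip_grip']:
    print(n,l,[(np.round(d['centre'],4).tolist(),round(d['score'],2)) for d in place_of(p,l)[:4] if abs(d['centre'][1])<.08])
b=cv2.resize(s['image'][130:280,190:360],(440,388),interpolation=2)
a=cv2.resize(t['image'][120:260,180:340],(360,315),interpolation=2);a=np.vstack([a,np.zeros((73,360,3),np.uint8)])
cv2.imwrite('pics/p7.png',np.hstack([b,a])[:,:,::-1])
E
```

```text
w clip [([0.5354, -0.0258, 0.1752], 0.96)]
w clip_tips [([0.5409, -0.0269, 0.1082], 0.87)]
w clip_grip [([0.5446, -0.0207, 0.2146], 0.82)]
s clip [([0.5427, -0.0253, 0.1741], 0.6), ([0.5402, -0.0251, 0.1505], 0.6)]
s clip_tips [([0.5424, -0.026, 0.1097], 0.91)]
s clip_grip [([0.541, -0.0255, 0.2173], 0.62)]
t clip [([0.5383, -0.0262, 0.1736], 0.65)]
t clip_tips []
t clip_grip [([0.5448, -0.0217, 0.2138], 0.41)]
```

View pics/p7.png

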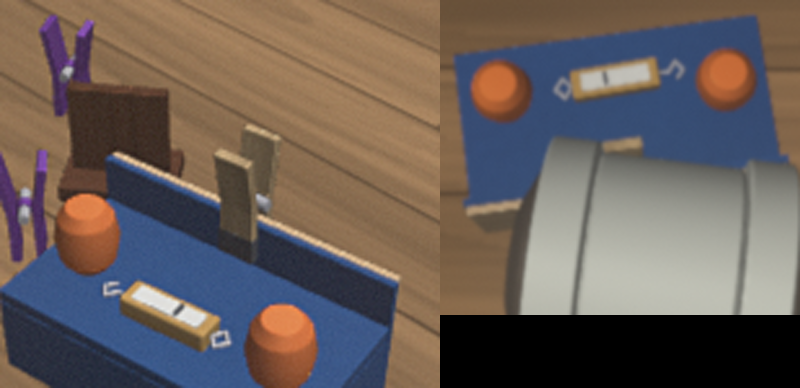

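The clip is now about 39 mm down, upright at mid-edge at (245,205) left, the flap is flush with the lip, and the buoys and scale haven't moved.

```bash
python3 -c "
from bench import hand_in
print(hand_in())"
```

```text
the job is handed in; nothing more can be done
None
```

The flap is shut and the clip stands upright over the middle of its top edge, about 39 mm down by camera estimate and released; I handed the job in at about 23 s of the 54 s limit. The result is not known.

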